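Tip the tested torches into the blue bin

TASK

Swivel the tipping tray, still level and loaded, until its open lip points at the centre of the round blue bin; then tip it so that all three torches slide off into that bin, and bring the empty tray back to level, still pointing at the bin. Do not touch the three torches, and leave the torches standing on the table where they are.

Things in the scene. Friction and masses are not known exactly. Their poses are not given: they have to be found in the camera images.
- torch_a: black hand torch with steel lens rim and red tail button, 112 mm long, 33 mm diameter, 120 g, lying in the tray's lane at the tray's -y side; origin at mid-length on its axis, x axis along it towards the lens
- torch_b: the same torch in the middle lane
- torch_c: the same torch in the lane at the tray's +y side
- blue_bin: round blue open plastic bin beside the tray stand, for passed torches, fixed to the table, 220 mm outside diameter at the rim (200 mm at the foot), 80 mm high, 5 mm walls; origin at the centre of its underside
- grey_bin: round grey bin for rework on the stand's other side, the same size, not to be used; origin at the centre of its underside
- turntable (a joint): swivel of the tray stand about a vertical axis, rad, stiff (friction 0.35 N m, stays where left); positive turns the tray counterclockwise seen from above; range -2.4 to 2.4; 0 is merely the direction at the start
- tray (a joint): tilt of the tray about a level axis that crosses the swivel axis, rad, stiff (friction 0.6 N m, stays where left); 0 is level, positive lowers the open lip; range -0.4 to 0.9
- swivel (a point): point on the vertical swivel axis, at the height of the tilt axis, 180 mm above the table; its x axis points level to the side the tray's lip faces, y to the left of that, z up; it turns with the swivel but does not tilt
- tray_mid (a point): point on the aluminium tray's floor (top face) where the swivel and tilt axes cross; the tray is 180 mm long (x from -70 at the back wall to +110 at the lip) by 138 mm wide (y) with three lanes 40 mm wide, walls 26 mm high on the sides and between lanes, 30 mm at the back, open at the lip; the frame tilts and swivels with the tray
- tray_knob (a point): centre of the red ball knob, 32 mm diameter, at (-100, 0, +90) mm in the tray_mid frame, on top of a 12 mm steel post standing behind the tray's back wall (post is 50 mm long from ball centre down); fixed to the tray, so pushing it sideways swivels the tray and pushing it along the tray tilts it; frame as tray_mid
- tray_lip (a point): middle of the open lip (yellow edge), 110 mm in front of tray_mid
- spare_a: bystander: the same kind of torch standing upright on its lens, 111 mm tall, 33 mm diameter, on the table; origin at the centre of its underside; leave it alone
- spare_b: bystander like spare_a
- spare_c: bystander like spare_a

How it is judged:
By the outcome, as a careful person would: the job done as asked, in the order asked, and still so for the second after the job is handed in, with the robot touching nothing.
It also fails if it takes over 54 s, if anything falls off the work surface, if the arm or the gripper's body presses on something with over 40 N, if the wrist force passes 120 N, or if a joint passes its speed limit or range.

ROBOT

A 7-joint arm with a two-finger parallel gripper is mounted at the origin on the work surface. World frame = base frame: x ahead of the robot, y to its left, z up, the work surface at z = 0. Lengths are in m, angles in rad, forces in N, time in s.
With the tool pointing down it reaches from about 0.425 to 0.925 m from the base axis. Payload 6.8 kg.
Tool frame: the origin (TCP) lies midway between the tips of the shut fingers; the grasp point (between the pads) lies 19 mm behind it; z points along the fingers, y is the line along which they close (so a half turn about z gives the same grasp; the last joint's range is limited). The gripper opens to 88 mm and grips with 3 to 60 N. Pads are 20 mm wide; open, the fingers measure 115 mm over their backs; the gripper's body (75 mm by 178 mm) begins 61 mm behind the grasp point.
Start: joints at [1.203, 0.477, 0.022, 1.555, -0.011, 1.109, -0.083], TCP at [0.173, -0.652, 0.223] pointing down, gripper open.
Joint ranges: [-2.96, 2.96], [-0.34, 2.1], [-1.41, 1.46], [0.24, 2.44], [-1.37, 4.51], [0.17, 1.92], [-2.96, 2.96]. Speed limits (rad/s): [2.39, 2.39, 3.14, 3.14, 3.14, 3.14, 3.14].

INTERFACE

Orientations are given as a unit quaternion [w, x, y, z].
In Python, from workcell import r gives the robot as it stands.
- The arm moves only by the tool send_rows, never from a script. Its argument "commands" is a list of rows, each a list of 5 numbers: the shift along the tool's x, y, z in m, then the turn about the tool's z in rad, then the finger opening in m, from 0 to 0.0878. A call has 1 to 8 rows; each row is the pose to reach, as a shift and turn from the pose commanded when the call began, along the tool's axes at that moment; what a row does not reach only later rows make up. A row lasts 1/8 s, in which the tool goes at most 62.5 mm and 10.7 degrees, less where a joint would pass 70% of its speed; a pose out of reach is approached as far as the arm can. A call with a gripper value outside its range is refused whole. The fingers move at their own pace and stop on an object; "force" is the grip in N (left out, the last holds). Time passes only in rows, so rows that repeat a pose let the fingers close. It gives the time, the measured TCP pose, the force, the opening and the grip force at its end, in the units of the state.
- r.sense(): the state, without advancing time (a new reading comes with each control period).
- r.camera(name): name is "side" or "top" or "wrist"; returns a dict with "image" (400x640x3 uint8, red, green, blue), "vertical_fov" (degrees; the focal length in pixels is half the picture's height over the tangent of half this angle, whatever the lens; pixels are square), "cx", "cy" (the principal point, pixels), "D" ([k1, k2, p1, p2, k3] as OpenCV has them; the pictures are not rectified), "R" (3x3) and "t" (3): a world point X has camera coordinates R X + t. Camera axes: x right, y down, z forward; pixel columns grow to the right and rows downward; lengths in m; the calibration is good to about 2 mm. A picture is of the moment at which its call begins. There is no depth.
- r.hand_in(): hands the job in; it is judged then, once.
The state is a dict: "time_s": time; "joint_positions": joint angles; "dq": joint speeds; "effort": joint torques, N m; "position": TCP position; "orientation": TCP orientation; "ft_force": force on the tool from outside, world axes, zero at the start; "ft_torque": the same for the moment, N m; "opening": finger opening in m; "gripper_force": force on a finger pad.
Only numpy, scipy, OpenCV 4.12 (cv2) and the standard library are available. Lean on these libraries where they do the work, as an engineer would, in place of code of your own. Each camera call takes 0.05 s, during which the arm holds its last target. There are 200 camera calls.

## Working session

There is one attempt and no reset: what is moved stays moved. The work goes in short steps, Python scripts to look and compute and a tool call to move; the robot and the scene stay as the last step left them, time stands still between calls to the robot, and variables do not carry over. Pictures are saved under pics/ and viewed, at most 10 in all, crops included, and the job is handed in when it is done.

Besides the shell and the picture viewer there is one more tool, called after "Request:" by a JSON object that holds its "name" and its "arguments". send_rows: Moves the arm, as the interface text tells. Its arguments: {"type":"object","properties":{"commands":{"type":"array"},"force":{"type":"number"}},"required":["commands"]}

```bash
mkdir -p pics
cat > h.py <<'E'
from workcell import r
import numpy as np, cv2
def K(c):
    f=200/np.tan(np.radians(c["vertical_fov"])/2)
    return np.array([[f,0,c["cx"]],[0,f,c["cy"]],[0,0,1.]])
def proj(c,P):
    return cv2.projectPoints(np.array(P,float).reshape(-1,1,3),cv2.Rodrigues(np.array(c["R"]))[0],np.array(c["t"],float),K(c),np.array(c["D"],float))[0].reshape(-1,2)
def ray(c,uv,z):
    p=cv2.undistortPointsIter(np.array(uv,float).reshape(-1,1,2),K(c),np.array(c["D"],float),None,None,(3,100,1e-10)).reshape(-1,2) if hasattr(cv2,'undistortPointsIter') else cv2.undistortPoints(np.array(uv,float).reshape(-1,1,2),K(c),np.array(c["D"],float)).reshape(-1,2)
    R=np.array(c["R"]);o=-R.T@np.array(c["t"]);d=np.c_[p,np.ones(len(p))]@R
    z=np.broadcast_to(z,len(p))
    return o+d*((z-o[2])/d[:,2])[:,None]
def snap(n,f):
    c=r.camera(n);cv2.imwrite("pics/"+f,c["image"][:,:,::-1]);return c
E
python3 - <<'E'
from h import *
import pickle
cs={}
for n in("top","side"):
    cs[n]=snap(n,n+"0.png");c=cs[n];print(n,-np.array(c["R"]).T@c["t"],c["vertical_fov"],c["D"])
pickle.dump(cs,open("c0.pkl","wb"))
s=r.sense();print(s["time_s"],s["position"],s["orientation"],s["opening"])
E
```

```text
top [0.38556831 0.00238505 1.27436739] 45.797704571202296 [-0.03674453  0.          0.          0.          0.        ]
side [ 0.36425056 -0.79355763  0.65624264] 55.14861860184193 [-0.05576246  0.          0.          0.          0.        ]
0.1 [ 0.1732534  -0.65185349  0.22180329] [-7.71931242e-04  9.91570780e-01  1.29563731e-01 -1.78717042e-04] 0.08770770009511547
```

View pics/top0.png

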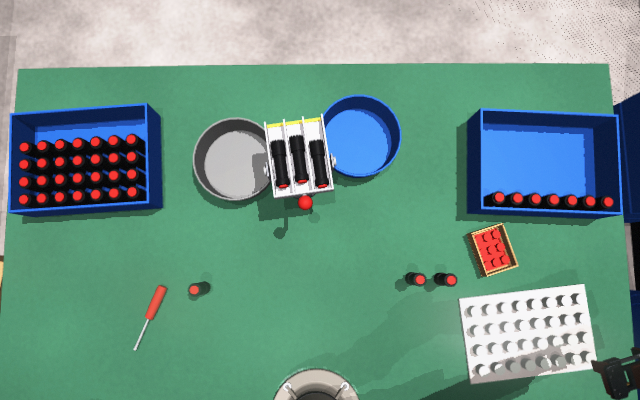

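View pics/side0.png

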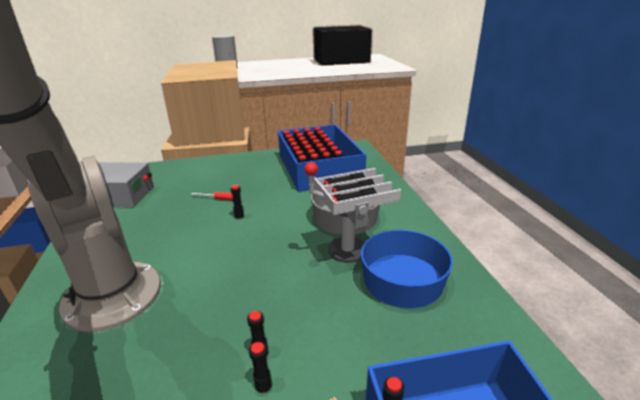

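The top view shows the tray at about (300,155) with its lip up (+x) and the red knob at (305,202). The blue bin is at (361,136), the grey bin at (233,159), and the spares stand at (198,289), (417,279) and (449,280). I'll enlarge it to measure.

Run:
```python
import cv2
im=cv2.imread("pics/top0.png")[85:235,185:410]
cv2.imwrite("pics/crop0.png",cv2.resize(im,None,fx=3.5,fy=3.5,interpolation=cv2.INTER_CUBIC))
```

```text
(no output)
```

View pics/crop0.png

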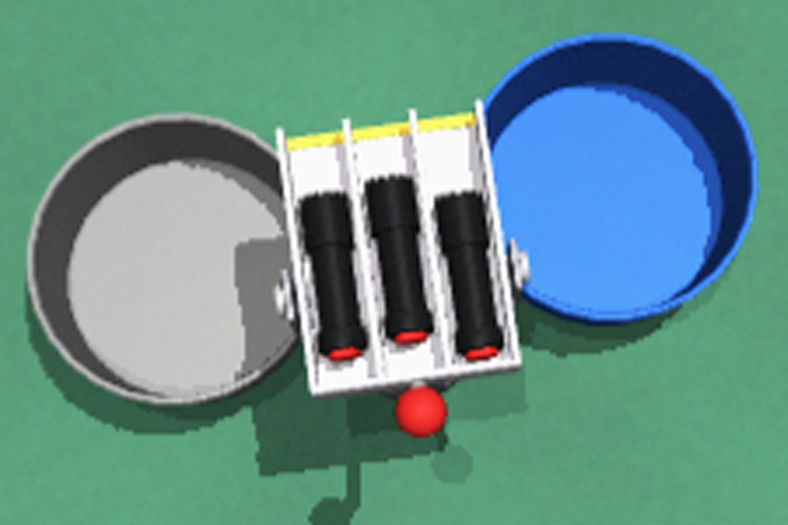

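```bash
cat > fit.py <<'E'
from h import *
import pickle
from scipy.optimize import least_squares
cs=pickle.load(open("c0.pkl","rb"));c=cs["top"]
px=lambda a:(np.array(a,float)+.5)/3.5-.5+[185,85]
b=ray(c,px([(757,178),(612,33),(622,324),(702,69),(727,258),(528,60),(540,303),(690,308)]),.08)[:,:2]
def circ(b):
    f=least_squares(lambda p:np.hypot(*(b-p).T)-.11,b.mean(0),loss='soft_l1',f_scale=.002);return f.x,f.fun
print("blue",circ(b))
obs=px([(420,411),(289,145),(475,120),(280,130),(479,102),(520,364),(313,391)])
loc=np.array([(-.1,0,.09),(.107,.069-.006,0),(.107,-.063,0),(.11,.067,.026),(.11,-.067,.026),(-.072,-.067,.03),(-.072,.067,.03)])
def pred(p):
    x,y,a,th=p
    ct,st=np.cos(th),np.sin(th);L=loc@np.array([[ct,0,st],[0,1,0],[-st,0,ct]]).T
    ca,sa=np.cos(a),np.sin(a)
    return proj(c,L@np.array([[ca,-sa,0],[sa,ca,0],[0,0,1]]).T+[x,y,.18])
f=least_squares(lambda p:np.r_[(pred(p)-obs).ravel(),p[3]*100],[.5,0,.1,0])
print(f.x,f.fun.reshape(-1)[:-1].reshape(-1,2).round(1))
p=circ(b)[0]-f.x[:2];print("bin az",np.arctan2(p[1],p[0]),"dist",np.hypot(*p))
print("spares",ray(c,[(200,289),(419,279),(451,280)],.11), "knob",ray(c,obs[:1],.27))
E
python3 fit.py
```

```text
blue (array([ 0.71522993, -0.11726572]), array([-0.0004658 ,  0.00161732,  0.00049862, -0.00067052, -0.00474235,
       -0.00162957, -0.0020266 ,  0.00407833]))
[0.61602368 0.0332264  0.1298457  0.00480679] [[ 0.2 -0.1]
 [ 0.4 -0.5]
 [-0.5 -0.5]
 [-0.  -0.5]
 [ 0.  -0.3]
 [-0.4  0.8]
 [ 0.3  1.1]]
bin az -0.9879722405836775 dist 0.18024915908395672
spares [[ 0.32721076  0.2796505   0.11      ]
 [ 0.34669296 -0.25355678  0.11      ]
 [ 0.34336276 -0.331746    0.11      ]] knob [[0.51717615 0.02068175 0.27      ]]
```

```bash
cat > go.py <<'E'
import sys
from h import *
def go(x,y,z,a):
    s=r.sense();q=s["orientation"];a0=2*np.arctan2(q[2],q[1]);p=s["position"]
    d=np.array([x,y,z])-p
    dphi=-((a-a0+np.pi)%(2*np.pi)-np.pi)
    print("tool shift",np.round([np.cos(a0)*d[0]+np.sin(a0)*d[1],np.sin(a0)*d[0]-np.cos(a0)*d[1],-d[2]],4),"turn",round(dphi,4),"| at",p.round(4),"a",round(a0,4),"t",s["time_s"],"j",np.round(s["joint_positions"],2),"f",np.round(s["ft_force"],1))
if __name__=="__main__": go(*map(eval,sys.argv[1:5]))
E
echo
```

```text
(no output)
```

Request:
{"name": "send_rows", "arguments": {"commands": [[0,0,-0.06,-0.18,0.06],[0,0,-0.12,-0.36,0.06],[0.05,-0.05,-0.16,-0.54,0.06],[0.09,-0.09,-0.16,-0.72,0.06],[0.13,-0.13,-0.16,-0.9,0.06],[0.17,-0.18,-0.16,-1.08,0.06],[0.21,-0.23,-0.16,-1.26,0.06],[0.25,-0.28,-0.16,-1.44,0.06]]}}

```text
time_s: 1.1
position: [0.3396, -0.3241, 0.3824]
orientation: [-0.0, 0.658, 0.753, -0.0]
ft_force: [1.7, -0.7, 0.7]
opening: 0.06
gripper_force: 0.0
```

```bash
python3 go.py .517 .0207 .38 .13+np.pi
```

```text
tool shift [0.3178 0.2221 0.0024] turn -1.5659 | at [ 0.3396 -0.3241  0.3824] a 1.7057 t 1.1 j [ 1.01  0.03 -0.39  1.77  0.01  1.34  0.75] f [ 1.7 -0.7  0.7]
```

Request:
{"name": "send_rows", "arguments": {"commands": [[0.05,0.035,0,-0.18,0.06],[0.1,0.07,0,-0.36,0.06],[0.15,0.105,0,-0.54,0.06],[0.2,0.14,0,-0.72,0.06],[0.24,0.17,0,-0.9,0.06],[0.28,0.2,0,-1.08,0.06],[0.3,0.21,0,-1.26,0.06],[0.31,0.216,0,-1.44,0.06]]}}

```text
time_s: 2.1
position: [0.5136, 0.0108, 0.3822]
orientation: [-0.0, -0.003, 1.0, 0.0]
ft_force: [0.6, -0.8, 0.8]
opening: 0.06
gripper_force: 0.0
```

Request:
{"name": "send_rows", "arguments": {"commands": [[0,0,0,-0.09,0.06],[0,0,0,-0.09,0.06],[0,0,0,-0.09,0.06]]}}

```text
time_s: 2.48
position: [0.5134, 0.0086, 0.3825]
orientation: [-0.0, -0.043, 0.999, -0.0]
ft_force: [0.1, -0.6, -0.4]
opening: 0.0599
gripper_force: 0.0
```

```bash
python3 go.py .517 .0207 .251 .13+np.pi; python3 -c "
from h import *
c=snap('wrist','w1.png');print(proj(c,[[.517,.0207,.27]]))
import cv2
c=snap('side','s1.png');cv2.imwrite('pics/s1c.png',cv2.resize(c['image'][90:290,250:480,::-1],None,fx=3,fy=3,interpolation=cv2.INTER_CUBIC));print(proj(c,[[.517,.0207,.27]]))"
```

```text
tool shift [-0.0046  0.0117  0.1315] turn -0.0441 | at [0.5134 0.0086 0.3825] a 3.2275 t 2.475 j [ 0.6   0.17 -0.83  1.67  0.13  1.36  1.4 ] f [ 0.1 -0.6 -0.4]
[[331.51366282 200.04343029]]
[[310.15737141 168.7121658 ]]
```

View pics/w1.png

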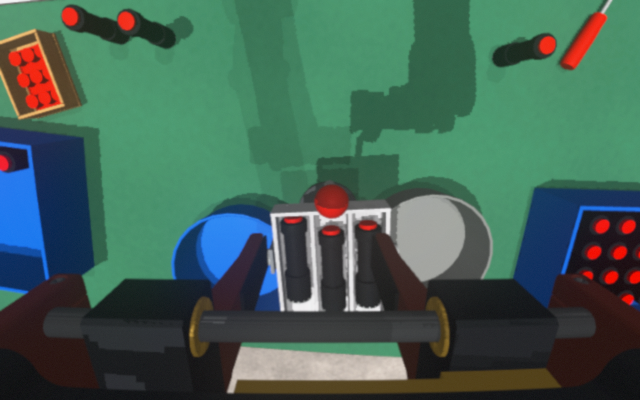

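The wrist view shows the knob at (332,201), matching the predicted (331.5,200). Descending around it.

Request:
{"name": "send_rows", "arguments": {"commands": [[-0.004,0.0115,0.01,-0.044,0.06],[-0.0045,0.0115,0.04,-0.044,0.06],[-0.0045,0.0115,0.07,-0.044,0.06],[-0.0045,0.0115,0.1,-0.044,0.06],[-0.0045,0.0115,0.12,-0.044,0.06],[-0.0045,0.0115,0.131,-0.044,0.06],[-0.0045,0.0115,0.131,-0.044,0.05],[-0.0045,0.0115,0.131,-0.044,0.036]]}}

```text
time_s: 3.58
position: [0.5176, 0.0211, 0.2524]
orientation: [0.001, -0.066, 0.998, 0.0]
ft_force: [1.4, -0.4, 0.9]
opening: 0.0435
gripper_force: 0.0
```

```bash
python3 go.py .517 .0207 .251 .13+np.pi
cat > plan.py <<'E'
from h import *
# arc: knob azimuth about swivel from a1 to a2, tool-frame rows relative to commanded pose at angle a0
import sys
a0=float(sys.argv[1]);R=float(sys.argv[2]);steps=[float(v) for v in sys.argv[3:]]
for a in steps: # tool at swivel+R*(cos(a),sin(a)), tool angle a (a=yaw+pi)
    d=R*np.array([np.cos(a)-np.cos(a0),np.sin(a)-np.sin(a0)])
    print([round(float(np.cos(a0)*d[0]+np.sin(a0)*d[1]),4),round(float(np.sin(a0)*d[0]-np.cos(a0)*d[1]),4),0,round(a0-a,4),.036])
E
python3 plan.py 0 .1 -.035 -.07 -.105 -.14 -.175 -.21 -.245 -.28
```

```text
tool shift [ 0.0006 -0.0004  0.0014] turn 0.0026 | at [0.5176 0.0211 0.2524] a 3.2741 t 3.575 j [ 0.54  0.29 -0.83  1.85  0.24  1.1   1.33] f [ 1.4 -0.4  0.9]
[-0.0001, 0.0035, 0, 0.035, 0.036]
[-0.0002, 0.007, 0, 0.07, 0.036]
[-0.0006, 0.0105, 0, 0.105, 0.036]
[-0.001, 0.014, 0, 0.14, 0.036]
[-0.0015, 0.0174, 0, 0.175, 0.036]
[-0.0022, 0.0208, 0, 0.21, 0.036]
[-0.003, 0.0243, 0, 0.245, 0.036]
[-0.0039, 0.0276, 0, 0.28, 0.036]
```

Request:
{"name": "send_rows", "arguments": {"commands": [[0,0.0035,0,0.035,0.036],[0,0.007,0,0.07,0.036],[-0.0006,0.0105,0,0.105,0.036],[-0.001,0.014,0,0.14,0.036],[-0.0015,0.0174,0,0.175,0.036],[-0.0022,0.0208,0,0.21,0.036],[-0.003,0.0243,0,0.245,0.036],[-0.0039,0.0276,0,0.28,0.036]]}}

```text
time_s: 4.58
position: [0.5179, 0.0474, 0.2525]
orientation: [0.001, 0.075, 0.997, -0.001]
ft_force: [-0.4, -3.4, -0.4]
opening: 0.0358
gripper_force: 1.7
```

```bash
python3 go.py ".616-.1*np.cos(-.15)" ".0332-.1*np.sin(-.15)" .251 -.15+np.pi
```

```text
tool shift [0.0008 0.0006 0.0015] turn -0.0002 | at [0.5179 0.0474 0.2525] a 2.9914 t 4.575 j [ 0.45  0.28 -0.78  1.85  0.22  1.1   1.  ] f [-0.4 -3.4 -0.4]
```

Tracking well, with a 3.4 N push. I'll continue the swivel.

Request:
{"name": "send_rows", "arguments": {"commands": [[0,0.0035,0,0.035,0.036],[0,0.007,0,0.07,0.036],[-0.0006,0.0105,0,0.105,0.036],[-0.001,0.014,0,0.14,0.036],[-0.0015,0.0174,0,0.175,0.036],[-0.0022,0.0208,0,0.21,0.036],[-0.003,0.0243,0,0.245,0.036],[-0.0039,0.0276,0,0.28,0.036]]}}

```text
time_s: 5.58
position: [0.5255, 0.0742, 0.2524]
orientation: [0.001, 0.213, 0.977, -0.001]
ft_force: [-0.9, -2.6, 0.9]
opening: 0.0359
gripper_force: 1.7
```

Request:
{"name": "send_rows", "arguments": {"commands": [[0,0.0035,0,0.035,0.036],[0,0.007,0,0.07,0.036],[-0.0006,0.0105,0,0.105,0.036],[-0.001,0.014,0,0.14,0.036],[-0.0015,0.0174,0,0.175,0.036],[-0.0022,0.0208,0,0.21,0.036],[-0.003,0.0243,0,0.245,0.036],[-0.0039,0.0276,0,0.28,0.036]]}}

```text
time_s: 6.58
position: [0.5403, 0.0979, 0.2524]
orientation: [0.0, 0.348, 0.938, -0.001]
ft_force: [-1.5, -3.3, 1.2]
opening: 0.0356
gripper_force: 1.7
```

```bash
python3 go.py ".616-.1*np.cos(-.988)" ".0332-.1*np.sin(-.988)" .251 -.988+np.pi
```

```text
tool shift [-0.0034  0.0278  0.0014] turn 0.2781 | at [0.5403 0.0979 0.2524] a 2.4317 t 6.575 j [ 0.27  0.32 -0.69  1.79  0.22  1.12  0.37] f [-1.5 -3.3  1.2]
```

Request:
{"name": "send_rows", "arguments": {"commands": [[0,0.0035,0,0.035,0.036],[0,0.007,0,0.07,0.036],[-0.0006,0.0105,0,0.105,0.036],[-0.001,0.014,0,0.14,0.036],[-0.0015,0.0174,0,0.175,0.036],[-0.0022,0.0208,0,0.21,0.036],[-0.003,0.0243,0,0.245,0.036],[-0.0036,0.0276,0,0.278,0.036]]}}

```text
time_s: 7.58
position: [0.5611, 0.1176, 0.2516]
orientation: [0.0, 0.474, 0.88, -0.0]
ft_force: [-1.2, -3.0, 1.6]
opening: 0.0363
gripper_force: 1.6
```

Request:
{"name": "send_rows", "arguments": {"commands": [[0,0,0,0,0.028],[0,0,0,0,0.028],[0,0,0,0,0.028],[0,0,0,0,0.028]], "force": 8}}

```text
time_s: 8.07
position: [0.5609, 0.118, 0.2516]
orientation: [-0.0, 0.473, 0.881, 0.0]
ft_force: [-0.0, 0.2, -0.2]
opening: 0.0312
gripper_force: 8.0
```

```bash
python3 go.py ".616-.1*np.cos(-.988)" ".0332-.1*np.sin(-.988)" .251 -.988+np.pi
python3 - <<'E'
from h import *
import pickle
cs={n:snap(n,n+"2.png") for n in("top","side")};pickle.dump(cs,open("c2.pkl","wb"))
z=lambda im,y0,y1,x0,x1,k:cv2.resize(im[y0:y1,x0:x1,::-1],None,fx=k,fy=k,interpolation=cv2.INTER_CUBIC)
a=z(cs["top"]["image"],85,215,235,405,3.5)
cv2.imwrite("pics/t2c.png",a)
cv2.imwrite("pics/s2c.png",z(cs["side"]["image"],120,310,270,470,3))
E
```

```text
tool shift [-0.0011 -0.0007  0.0006] turn 0.0026 | at [0.5609 0.118  0.2516] a 2.1561 t 8.075 j [ 0.19  0.35 -0.64  1.74  0.23  1.13  0.07] f [-0.   0.2 -0.2]
```

View pics/t2c.png

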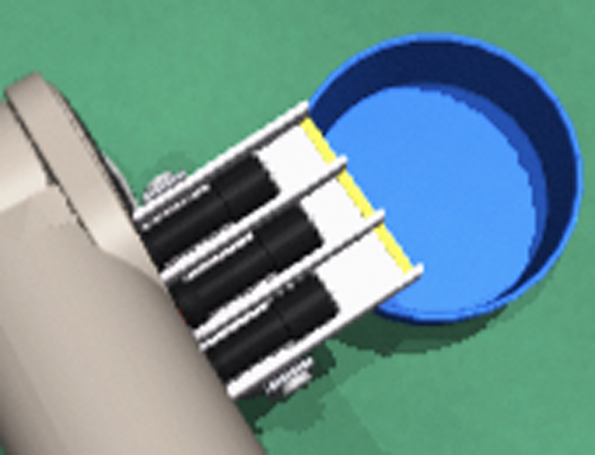

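View pics/s2c.png

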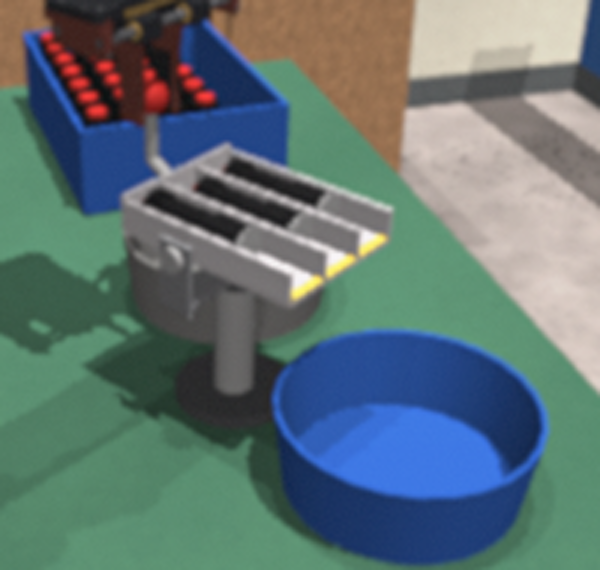

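The top crop shows the tray facing the bin, with the wall ends at (305,105) and (421,269) and the bin rim spanning y 33–323 with its right edge at x=581. The side crop shows the tray level and still loaded, with the knob between the fingers. I'll refine the aim.

Run:
```python
from h import *
import pickle
from scipy.optimize import least_squares
cs=pickle.load(open("c2.pkl","rb"));c=cs["top"];im=c["image"].astype(int)
px=lambda a:(np.array(a,float)+.5)/3.5-.5+[235,85]
b0=ray(c,px([(581,178),(440,33),(445,323),(540,85),(340,75),(545,275)]),.08)[:,:2]
f=least_squares(lambda p:np.hypot(*(b0-p).T)-.11,b0.mean(0),loss='soft_l1',f_scale=.002);print("bin",f.x,f.fun.round(4))
# blue outline: contour hull of blue mask in top0 and this one
for cc in (pickle.load(open("c0.pkl","rb"))["top"],c):
    I=cc["image"].astype(int);m=((I[:,:,2]>I[:,:,0]+40)&(I[:,:,2]>I[:,:,1]+25)).astype(np.uint8);m[:, :290]=0;m[:,420:]=0;m[:85]=0;m[215:]=0
    k=max(cv2.findContours(m,0,1)[0],key=cv2.contourArea);h=k[:,0].astype(float)
    w=ray(cc,h,.08)[:,:2];g=least_squares(lambda p:np.hypot(*(w-p).T)-.11,f.x,loss='cauchy',f_scale=.001);print("bin auto",g.x,np.median(abs(g.fun)))
lip=np.array([(305,105),(347,161),(381,215),(421,269)]);W=ray(c,px(lip),.206)
Y=ray(c,px([(302,121),(408,272)]),.18)
for P in (W,Y):
    d=P[-1]-P[0];n=np.arctan2(d[0],-d[1]);print("lip yaw",-n,"mid",P.mean(0))
    for B in(f.x,g.x):
        print(" az swivel->bin",np.arctan2(*(B-[.616,.0332])[::-1]))
```

```text
bin [ 0.71484649 -0.11607238] [-0.      0.0022 -0.0007 -0.0018 -0.0054 -0.0003]
bin auto [ 0.71657351 -0.11683191] 0.0012032320094799778
bin auto [ 0.71669721 -0.11685803] 0.0012441083003873893
lip yaw 0.9818325720465464 mid [ 0.67428639 -0.05744391  0.206     ]
 az swivel->bin -0.9859002342314853
 az swivel->bin -0.9797617359281264
lip yaw 0.984545781522004 mid [ 0.67521897 -0.05296332  0.18      ]
 az swivel->bin -0.9859002342314853
 az swivel->bin -0.9797617359281264
```

Run:
```python
import numpy as np
for th in np.arange(.05,.81,.05):
    x=-.1*np.cos(th)+.09*np.sin(th);z=.1*np.sin(th)+.09*np.cos(th);print(round(th,2),round(-(x+.1),4),round(-(z-.09),4))
```

```text
0.05 -0.0046 -0.0049
0.1 -0.0095 -0.0095
0.15 -0.0146 -0.0139
0.2 -0.0199 -0.0181
0.25 -0.0254 -0.0219
0.3 -0.0311 -0.0255
0.35 -0.0369 -0.0288
0.4 -0.0429 -0.0318
0.45 -0.0491 -0.0345
0.5 -0.0554 -0.0369
0.55 -0.0618 -0.039
0.6 -0.0683 -0.0407
0.65 -0.0749 -0.0422
0.7 -0.0815 -0.0433
0.75 -0.0882 -0.044
0.8 -0.0949 -0.0444
```

Request:
{"name": "send_rows", "arguments": {"commands": [[0,0,0,0,0.028],[0,0,0,0,0.028]], "force": 30}}

```text
time_s: 8.43
position: [0.5609, 0.1179, 0.2517]
orientation: [-0.0, 0.473, 0.881, 0.0]
ft_force: [0.4, 0.6, 0.2]
opening: 0.0307
gripper_force: 30.0
```

Request:
{"name": "send_rows", "arguments": {"commands": [[-0.0046,0,-0.0049,0,0.028],[-0.0095,0,-0.0095,0,0.028],[-0.0146,0,-0.0139,0,0.028],[-0.0199,0,-0.0181,0,0.028],[-0.0254,0,-0.0219,0,0.028],[-0.0311,0,-0.0255,0,0.028],[-0.0369,0,-0.0288,0,0.028],[-0.0429,0,-0.0318,0,0.028]]}}

```text
time_s: 9.43
position: [0.5848, 0.0815, 0.2835]
orientation: [-0.0, 0.473, 0.881, 0.0]
ft_force: [1.5, 3.5, -7.3]
opening: 0.0304
gripper_force: 30.0
```

Request:
{"name": "send_rows", "arguments": {"commands": [[-0.0062,0,-0.0027,0,0.028],[-0.0125,0,-0.0051,0,0.028],[-0.0189,0,-0.0072,0,0.028],[-0.0254,0,-0.0089,0,0.028],[-0.032,0,-0.0104,0,0.028],[-0.0386,0,-0.0115,0,0.028],[-0.0386,0,-0.0115,0,0.028],[-0.0386,0,-0.0115,0,0.028]]}}

```text
time_s: 10.42
position: [0.6067, 0.0485, 0.2956]
orientation: [0.001, 0.474, 0.881, -0.0]
ft_force: [1.3, 1.1, 1.5]
opening: 0.0307
gripper_force: 30.0
```

```bash
python3 go.py .5609 .118 .2516 2.1561
python3 - <<'E'
from h import *
a=r.camera("top")["image"][85:215,235:405,::-1];b=r.camera("side")["image"][120:310,270:470,::-1]
a=cv2.resize(a,(400,306));b=cv2.resize(b,(400,380))
cv2.imwrite("pics/m3.png",np.hstack([cv2.copyMakeBorder(a,0,74,0,0,0),b]))
E
```

```text
tool shift [0.0833 0.0001 0.044 ] turn -0.0015 | at [0.6067 0.0485 0.2956] a 2.1546 t 10.425 j [ 0.27  0.37 -0.6   1.6   0.22  1.24  0.21] f [1.3 1.1 1.5]
```

View pics/m3.png

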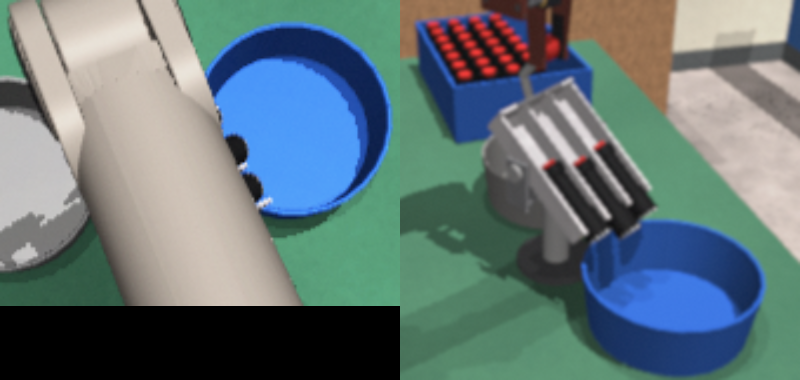

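All three torches are just reaching the lip, still sliding. I'll hold for a second and look again.

Request:
{"name": "send_rows", "arguments": {"commands": [[0,0,0,0,0.028],[0,0,0,0,0.028],[0,0,0,0,0.028],[0,0,0,0,0.028],[0,0,0,0,0.028],[0,0,0,0,0.028],[0,0,0,0,0.028],[0,0,0,0,0.028]]}}

```text
time_s: 11.52
position: [0.6063, 0.0492, 0.2955]
orientation: [0.001, 0.473, 0.881, 0.0]
ft_force: [2.9, -2.3, 4.6]
opening: 0.0308
gripper_force: 30.0
```

```bash
python3 - <<'E'
from h import *
a=r.camera("top")["image"][85:215,235:405,::-1];b=r.camera("side")["image"][120:310,270:470,::-1]
a=cv2.resize(a,(400,306));b=cv2.resize(b,(400,380))
cv2.imwrite("pics/m4.png",np.hstack([cv2.copyMakeBorder(a,0,74,0,0,0),b]))
E
python3 go.py .5609 .118 .2516 2.1561
```

```text
tool shift [0.0824 0.0001 0.0439] turn -0.0008 | at [0.6063 0.0492 0.2955] a 2.1553 t 11.625 j [ 0.27  0.37 -0.6   1.6   0.22  1.24  0.21] f [ 3.6 -2.1  3.9]
```

View pics/m4.png

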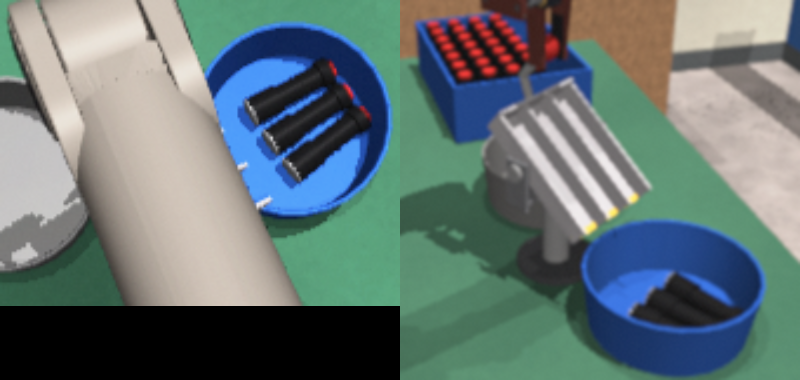

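All three torches lie in the blue bin and the tray is empty. Returning it to level.

Request:
{"name": "send_rows", "arguments": {"commands": [[0.0066,0,0.0011,0,0.028],[0.0132,0,0.0026,0,0.028],[0.0197,0,0.0043,0,0.028],[0.0261,0,0.0064,0,0.028],[0.0324,0,0.0088,0,0.028],[0.0386,0,0.0115,0,0.028]]}}

```text
time_s: 12.38
position: [0.5847, 0.0818, 0.2833]
orientation: [0.0, 0.473, 0.881, -0.0]
ft_force: [4.3, -3.1, 3.4]
opening: 0.0307
gripper_force: 30.0
```

Request:
{"name": "send_rows", "arguments": {"commands": [[0.006,0,0.003,0,0.028],[0.0118,0,0.0063,0,0.028],[0.0175,0,0.0099,0,0.028],[0.023,0,0.0137,0,0.028],[0.0283,0,0.0179,0,0.028],[0.0334,0,0.0223,0,0.028],[0.0383,0,0.0269,0,0.028],[0.0429,0,0.0318,0,0.028]]}}

```text
time_s: 13.38
position: [0.5603, 0.1185, 0.2515]
orientation: [-0.0, 0.473, 0.881, 0.0]
ft_force: [3.3, -1.8, 5.2]
opening: 0.0306
gripper_force: 30.0
```

Request:
{"name": "send_rows", "arguments": {"commands": [[0,0,0,0,0.028],[0,0,0,0,0.028],[0,0,0,0,0.028]]}}

```text
time_s: 13.75
position: [0.5599, 0.1188, 0.251]
orientation: [-0.001, 0.473, 0.881, 0.0]
ft_force: [1.4, 4.7, -1.9]
opening: 0.0308
gripper_force: 30.0
```

```bash
python3 go.py .5609 .1180 .2516 2.1561
```

```text
tool shift [-0.0012  0.0004 -0.0006] turn 0.0009 | at [0.5599 0.1188 0.251 ] a 2.157 t 13.75 j [ 0.19  0.35 -0.64  1.74  0.23  1.13  0.07] f [ 1.4  4.7 -1.9]
```

Request:
{"name": "send_rows", "arguments": {"commands": [[-0.0012,0,-0.0006,0,0.028],[-0.0012,0,-0.0006,0,0.028],[-0.0012,0,-0.0006,0,0.028]]}}

```text
time_s: 14.12
position: [0.5604, 0.1181, 0.2519]
orientation: [-0.001, 0.473, 0.881, 0.0]
ft_force: [0.4, 4.7, 0.1]
opening: 0.0306
gripper_force: 30.0
```

```bash
python3 go.py .5609 .1180 .2516 2.1561
python3 - <<'E'
from h import *
import pickle
cs={n:r.camera(n) for n in("top","side")};pickle.dump(cs,open("c5.pkl","wb"))
old=pickle.load(open("c2.pkl","rb"))
# subpixel registration of lip region before/after (side: yellow lip edge; mask yellow)
for n in cs:
  for d in (old,cs):
    I=d[n]["image"].astype(int);m=(I[:,:,0]>150)&(I[:,:,1]>130)&(I[:,:,2]<110);m[:90]=0
    v,u=np.nonzero(m);k=(u>270)&(u<420)&(v<260);print(n,k.sum(),u[k].mean().round(2),v[k].mean().round(2))
# knob-independent: pixels per rad of tilt at lip
c=cs["side"];ax=np.array([np.cos(-.984),np.sin(-.984),0])
print("side px for 0.02 rad",proj(c,[np.r_[.616,.0332,.18]+.11*ax-[0,0,.0022]])-proj(c,[np.r_[.616,.0332,.18]+.11*ax]))
E
```

```text
tool shift [-0.0004  0.0004  0.0003] turn 0.0011 | at [0.5604 0.1181 0.2519] a 2.1572 t 14.125 j [ 0.19  0.35 -0.64  1.74  0.22  1.13  0.07] f [0.4 4.7 0.1]
top 43 329.81 131.05
top 81 333.25 136.06
side 23 391.78 177.04
side 28 389.5 181.29
side px for 0.02 rad [[-0.05888684  0.78365291]]
```

Run:
```python
from h import *
import pickle
o=pickle.load(open("c2.pkl","rb"))["side"]["image"];n=pickle.load(open("c5.pkl","rb"))["side"]["image"]
g=lambda I:cv2.cvtColor(I,cv2.COLOR_RGB2GRAY).astype(np.float32)
for (u0,u1,v0,v1) in [(348,374,200,224),(308,330,180,205),(385,404,184,206),(308,322,134,155)]:
    t=g(o)[v0:v1,u0:u1];S=g(n)[v0-8:v1+8,u0-8:u1+8]
    k=lambda a:cv2.resize(a,None,fx=5,fy=5,interpolation=cv2.INTER_CUBIC)
    R=cv2.matchTemplate(k(S),k(t),cv2.TM_CCOEFF_NORMED);_,m,_,l=cv2.minMaxLoc(R);print((u0,v0),"shift px",np.array(l)/5-8,round(m,3))
```

```text
(348, 200) shift px [0.2 0. ] 0.976
(308, 180) shift px [ 0.8 -0.2] 0.602
(385, 184) shift px [0. 0.] 0.997
(308, 134) shift px [0. 0.] 0.99
```

The lip moved less than 0.2 px from its earlier level pose, so the tray is back. Releasing and retreating.

Request:
{"name": "send_rows", "arguments": {"commands": [[0,0,0,0,0.06],[0,0,0,0,0.06],[0,0,0,0,0.06],[0,0,-0.02,0,0.06],[0,0,-0.05,0,0.06],[0,0,-0.08,0,0.06],[0,0,-0.11,0,0.06],[0,0,-0.14,0,0.06]]}}

```text
time_s: 15.22
position: [0.5613, 0.116, 0.3931]
orientation: [-0.0, 0.473, 0.881, -0.0]
ft_force: [0.3, -0.1, -0.3]
opening: 0.0596
gripper_force: 0.0
```

```bash
python3 go.py .42 .25 .39 2.157
```

```text
tool shift [ 0.1897 -0.044   0.0031] turn -0.0018 | at [0.5613 0.116  0.3931] a 2.1552 t 15.225 j [ 0.21  0.26 -0.65  1.53  0.16  1.41  0.13] f [ 0.3 -0.1 -0.3]
```

Request:
{"name": "send_rows", "arguments": {"commands": [[0.04,-0.01,0,0,0.06],[0.08,-0.02,0,0,0.06],[0.12,-0.03,0,0,0.06],[0.16,-0.04,0,0,0.06],[0.19,-0.044,0,0,0.06],[0.19,-0.044,0,0,0.06],[0.19,-0.044,0,0,0.06]]}}

```text
time_s: 16.1
position: [0.4207, 0.2495, 0.3922]
orientation: [0.0, 0.474, 0.881, -0.0]
ft_force: [0.4, -0.5, -0.3]
opening: 0.0604
gripper_force: 0.0
```

Run:
```python
from h import *
import pickle
cs={n:r.camera(n) for n in("top","side")};pickle.dump(cs,open("c6.pkl","wb"))
a=cs["top"]["image"][85:215,235:405,::-1];b=cs["side"]["image"][120:310,270:470,::-1]
cv2.imwrite("pics/m6.png",np.hstack([cv2.copyMakeBorder(cv2.resize(a,(400,306),interpolation=2),0,74,0,0,0),cv2.resize(b,(400,380),interpolation=2)]))
o=pickle.load(open("c2.pkl","rb"))["side"]["image"];n=cs["side"]["image"]
g=lambda I:cv2.cvtColor(I,cv2.COLOR_RGB2GRAY).astype(np.float32)
k=lambda a:cv2.resize(a,None,fx=5,fy=5,interpolation=cv2.INTER_CUBIC)
for (u0,u1,v0,v1) in [(348,374,200,224),(385,404,184,206)]:
    R=cv2.matchTemplate(k(g(n)[v0-8:v1+8,u0-8:u1+8]),k(g(o)[v0:v1,u0:u1]),cv2.TM_CCOEFF_NORMED);_,m,_,l=cv2.minMaxLoc(R);print(np.array(l)/5-8,round(m,3))
```

```text
[0.2 0. ] 0.976
[0. 0.] 0.996
```

View pics/m6.png

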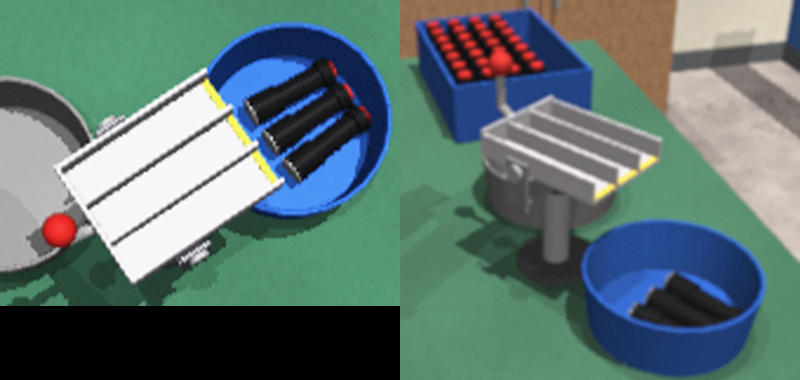

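The tray is empty and level, pointing at the blue bin. All three torches lie in the bin, and the arm is clear.

```bash
python3 -c "
from h import *
c=r.camera('top');k=ray(c,[(260.0,182.6)],.27)[0];print(k,np.arctan2(.0332-k[1],.616-k[0]))
print(r.hand_in())"
```

```text
[0.56031947 0.11649299 0.27      ] -0.9815324930561858
the job is handed in; nothing more can be done
None
```

The job is handed in: the tray was swivelled level to the blue bin and tipped so all three torches slid into the bin, then returned empty to level, still pointing at it, at about 16 s; the standing torches were not touched.

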